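# Air a covered culture dish and reseat its lid

### The arm

A 6-joint arm with a two-finger parallel gripper is mounted at the origin on the work surface. World frame = base frame: x ahead of the robot, y to its left, z up, the work surface at z = 0. Lengths are in m, angles in degrees, forces in N, time in s.
With the tool pointing down it reaches from about 0.35 to 0.8 m from the base axis. Payload 7.3 kg.
Tool frame: the origin (TCP) lies on the centre line of the jaws, within the pads' length; the fingertips stand 25 mm ahead of it and the grasp point (between the pads) lies 6 mm ahead of it; z points along the fingers, x is the direction in which the jaws open and shut, and the axes are right-handed (so a half turn about z gives the same grasp; the last joint's range is limited). The gripper opens to 85 mm and grips with 20 to 120 N. Pads are 22 mm wide; open, the fingers measure 114 mm over their backs; the gripper's body (76 mm by 85 mm) begins 54 mm behind the grasp point. The pads swing forward as they close: fully open they stand 13 mm farther back than shut.
Start: joints at [55.978, 19.595, 87.324, -0, 73.075, -8.365], TCP at [0.227, 0.473, 0.256] pointing down, gripper open.
Joint ranges: [-145.02, 145.02], [-44.19, 115.74], [2.07, 154.8], [-57.11, 237.11], [16.16, 152.29], [-177.93, 177.93]. Speed limits (degrees/s): [147.25, 147.25, 180, 180, 180, 180].

### API

Orientations are given as a 3x3 rotation matrix whose columns are the frame's x, y, z axes.
In Python, from plant import manip gives the robot as it stands. The module is installed in compiled form; this text tells all that it offers.
- The arm moves only by the tool carry_out, never from a script. Its arguments are lists of equal length, an entry for each row: "fingers": the finger opening in mm, from 0 to 85.4; "offset": the shift along the tool's x, y, z in mm, a list of three; "roll": the turn about the tool's z in degrees. A call has 1 to 20 rows; each row is the pose to reach, as a shift and turn from the pose measured when the call began, along the tool's axes at that moment; what a row does not reach only later rows make up. A row lasts 1/8 s, in which the tool goes at most 62.5 mm and 10.7 degrees, less where a joint would pass 70% of its speed; a pose out of reach is approached as far as the arm can. A call with a gripper value outside its range is refused whole. The fingers move at their own pace and stop on an object; the grip force is fixed at half the most. Time passes only in rows, so rows that repeat a pose let the fingers close. It gives the time, the measured TCP pose, the force and the opening at its end, in the units of the state.
- manip.get_obs(): the state, without advancing time (a new reading comes with each control period).
- manip.capture(name): name is "scene" or "top"; returns a dict with "color" (400x640x3 uint8, red, green, blue), "fx", "fy", "cx", "cy" (pixels), "distortion" ([k1, k2, p1, p2, k3] as OpenCV has them; the pictures are not rectified), "world_to_cam" (4x4, takes a point from world to camera coordinates). Camera axes: x right, y down, z forward; pixel columns grow to the right and rows downward; lengths in m; the calibration is good to about 2 mm. A picture is of the moment at which its call begins. There is no depth.
- manip.job_done(): hands the job in, once; it reports no verdict.
Trained networks look in the newest picture that a camera, given by its name, has taken for a name from the list of things; names that differ only in an ending like _2 or _b are one class to them, and where a whole thing is asked for, a point or a joint stands for the part that bears it (a point fixed in the world has none). Each returns a list of dicts, best first, with "score" (0 to 1); they miss things now and then, are a little off and sometimes report something else, mostly with a low value. They report only what shows in the picture. A call takes as long as a camera call.
- manip.boxes_of(camera, query): "extent" ([left, top, right, bottom] in pixels, round what is visible of it).
- manip.masks_of(camera, query): "pixels" (400x640 bool, what is visible of it) and "extent" ([left, top, right, bottom] in pixels, round what is visible of it).
- manip.pinpoint(camera, query): "centre" ([column, row] in pixels: a listed point, or the origin of a listed thing).
The state is a dict: "clock": time; "q": joint angles; "dq": joint speeds; "joint_efforts": joint torques, N m; "eef_pos": TCP position; "ee_rot": TCP orientation; "contact_force": force on the tool from outside, world axes, zero at the start; "torque": the same for the moment, N m; "opening": opening from 0.0 (shut) to 1.0 (fully open).
Only numpy, scipy, OpenCV 4.12 (cv2) and the standard library are available. Lean on these libraries where they do the work, as an engineer would, in place of code of your own. Each camera call takes 0.05 s, during which the arm holds its last target. There are 200 camera calls.

### The job

Air the covered culture dish that sits on the low square steel stand. Take its lid by the handle and raise it edge-first: tip one edge up about a centimetre while the opposite edge stays on the dish, then lift the whole lid two to three centimetres, keep it there for about a second, and gently set it back centred and fully seated, without dropping it. Leave the dish in its place, and leave alone the two similar covered dishes that stand directly on the bench.

Things in the scene. Friction and masses are not known exactly. Their poses are not given: they have to be found in the camera images.
- lid_grip (a point): Centre of the handle bar of the loose white lid (plastic, 60 g) on the dish on the stand. Bar 44 mm along this point's x, 12 mm wide (y), 12 mm high, on a 6 mm wide foot under each end. This point is 24 mm above the lid plate's top face, over the lid's centre; z up when flat. Lid round, 97 mm across: 3 mm plate, skirt reaching 8 mm below it. Seated, the point is 43 mm above the dish's underside.
- dish: The open round glass dish under that lid: 84 mm outside diameter, 16 mm high, 130 g; the lid's skirt hangs outside its wall with 4.5 mm play all round. It stands loose near the middle of a low square dark steel stand (150 x 150 x 30 mm, fixed on the bench). Origin: centre of its underside, 30 mm above the bench; z up.
- spare_a: A similar closed dish with the same white lid and bridge handle, standing directly on the bench; to be left alone. 97 mm across, 49 mm high with its handle. Origin: centre of its underside.
- spare_b: Another closed dish like spare_a, directly on the bench, to be left alone. Origin: centre of its underside.

How it is judged (in metres and radians):
On the way, in this order (a step that is already met when the one before it is completed fails the run):
1. one edge of the lid is tipped up (over 4.5 degrees) while the lid is still low on the dish (its centre raised less than 11 mm) (angle between lid_grip's own z axis and vertical above 0.08 rad and z of lid_grip in the frame of dish below 0.054 m and horizontal distance between lid_grip and dish below 0.03 m), for 0.05 s.
2. the whole lid is held clear above the dish for half a second, its centre raised at least 16 mm (z of lid_grip in the frame of dish above 0.059 m and contact force between lid and dish below 0.05 N), for 0.5 s.
At the end, for the whole second after the job is handed in: The lid is back on its dish, at rest, within 10 mm of centre, fully seated (within 3 mm of its closed height, tilted less than 3.5 degrees); the dish stands upright on the stand within 25 mm of where it was (horizontal distance between lid_grip and dish below 0.01 m and z of lid_grip in the frame of dish between 0.04 and 0.046 m and angle between each of lid_grip, dish's own z axis and vertical below 0.06 rad and distance of dish from where it was at the start of the episode below 0.025 m and linear speed of lid below 0.02 m/s); the robot touches nothing.
It fails at once if the lid is raised more than 60 mm above its closed height (z of lid_grip in the frame of dish above 0.103 m).
It fails at once if the lid is dropped or flung (faster than 0.45 m/s) (linear speed of lid above 0.45 m/s).
It fails at once if one of the two other dishes is moved more than 20 mm (distance of any of spare_a, spare_b from where it was at the start of the episode above 0.02 m).
It also fails if it takes over 35 s, if anything falls off the work surface, if the arm or the gripper's body presses on something with over 40 N, if the wrist force passes 120 N, or if a joint passes its speed limit or range.

## Working session

There is one attempt and no reset: what is moved stays moved. The work goes in short steps, Python scripts to look and compute and a tool call to move; the robot and the scene stay as the last step left them, time stands still between calls to the robot, and variables do not carry over. Pictures are saved under pics/ and viewed, about 8 in all and at most 12, crops included, and the job is handed in when it is done.

Besides the shell and the picture viewer there is one more tool, called by a JSON object that holds its "method" and its "body", one argument or row to a line. carry_out: Moves the arm, as the interface text tells. Its arguments: {"type":"object","properties":{"fingers":{"type":"array","items":{"type":"number"}},"offset":{"type":"array","items":{"type":"array","items":{"type":"number"}}},"roll":{"type":"array","items":{"type":"number"}}},"required":["fingers","offset","roll"]}

```bash
mkdir -p pics; cat > h.py <<'E'
import numpy as np, cv2
from plant import manip
def cam(n):
    c=manip.capture(n); c['K']=np.array([[c['fx'],0,c['cx']],[0,c['fy'],c['cy']],[0,0,1.]]); c['D']=np.array(c['distortion'],float); c['T']=np.array(c['world_to_cam']); return c
def ray(c,p):
    u=cv2.undistortPoints(np.array([[p]],float),c['K'],c['D'])[0,0]; R=c['T'][:3,:3]; t=c['T'][:3,3]
    return -R.T@t, R.T@np.array([u[0],u[1],1.])
def at_z(c,p,z):
    o,d=ray(c,p); return o+d*(z-o[2])/d[2]
def proj(c,P):
    r,_=cv2.Rodrigues(c['T'][:3,:3]); return cv2.projectPoints(np.array(P,float).reshape(-1,3),r,c['T'][:3,3],c['K'],c['D'])[0][:,0]
def tri(c1,p1,c2,p2):
    a,d=ray(c1,p1); b,e=ray(c2,p2); d/=np.linalg.norm(d); e/=np.linalg.norm(e)
    s=np.linalg.lstsq(np.c_[d,-e],b-a,rcond=None)[0]; P,Q=a+s[0]*d,b+s[1]*e; return (P+Q)/2,np.linalg.norm(P-Q)
def save(c,f): cv2.imwrite(f,c['color'][...,::-1])
E
python3 - <<'E'
from h import *
np.set_printoptions(precision=4,suppress=True)
C={n:cam(n) for n in('scene','top')}
for n,c in C.items():
    save(c,f'pics/{n}0.png')
    for q in('lid_grip','dish','spare_a'):
        for r in manip.pinpoint(n,q): print(n,q,round(r['score'],2),r['centre'],at_z(c,r['centre'],.073 if q=='lid_grip' else .03 if q=='dish' else 0))
o=manip.get_obs(); print(o['clock'],o['eef_pos'],o['ee_rot'],o['opening'])
E
```

```text
scene lid_grip 0.67 [360.7, 207.3] [0.541  0.1303 0.073 ]
scene spare_a 0.79 [461.4, 264.2] [0.5601 0.346  0.    ]
scene spare_a 0.72 [272.5, 218.0] [ 0.5436 -0.0716  0.    ]
top lid_grip 0.96 [298.8, 191.4] [0.5608 0.1333 0.073 ]
top spare_a 0.92 [401.2, 209.0] [ 0.5387 -0.0774  0.    ]
top spare_a 0.67 [203.3, 192.9] [0.5673 0.3468 0.    ]
0.4 [0.2273 0.4732 0.2562] [[ 0.433   0.9014 -0.0001]
 [ 0.9014 -0.433  -0.0001]
 [-0.0002 -0.0001 -1.    ]] 1.0022490519043543
```

View pics/scene0.png

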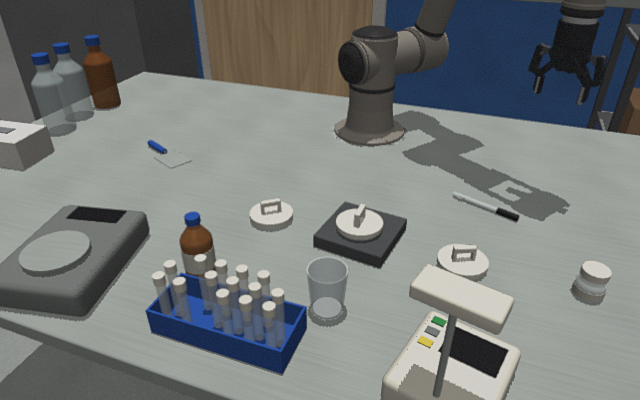

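View pics/top0.png

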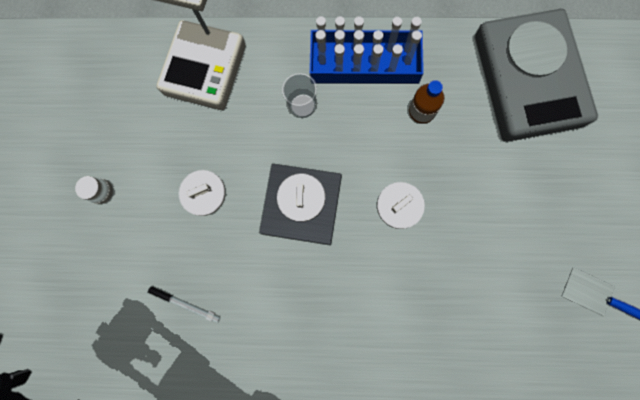

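The scene shows the stand's dish in the middle: scene about (360,220), top about (300,197). A spare stands on each side, at top (202,192) and (401,205). The two pinpoint estimates for the lid differ by 2 cm, so I'll refine them.

```bash
python3 - <<'E'
from h import *
np.set_printoptions(precision=4,suppress=True)
C={n:cam(n) for n in('scene','top')}
T=[]
for n,(u,v) in (('scene',(325,190)),('top',(265,162))):
    c=C[n]; im=c['color'][v:v+75,u:u+75]
    T.append(cv2.resize(im,(390,390),interpolation=cv2.INTER_CUBIC))
    print(n,np.round(-c['T'][:3,:3].T@c['T'][:3,3],3))
    for r in manip.pinpoint(n,'lid_grip')[:2]: print(r['score'],r['centre'])
    for r in manip.masks_of(n,'lid_grip')[:3]:
        m=r['pixels'].astype(np.uint8); k=max(cv2.findContours(m,0,2)[0],key=cv2.contourArea)
        print(n,r['score'],r['extent'],m.sum(),cv2.fitEllipse(k))
cv2.imwrite('pics/crop.png',np.hstack(T)[...,::-1])
# dark stand from top
hsv=C['top']['color'].astype(int); m=((hsv.max(2)<90)).astype(np.uint8); m[:150]=0;m[255:]=0;m[:,:250]=0;m[:,350:]=0
k=max(cv2.findContours(m,0,2)[0],key=cv2.contourArea); b=cv2.boxPoints(cv2.minAreaRect(k)); print(np.array([at_z(C['top'],p,.03) for p in b]))
E
```

```text
scene [1.345 0.34  0.608]
0.56 [358.4, 212.2]
scene 0.87 [335.6, 200.7, 380.6, 239.5] 1216 ((358.8280334472656, 222.82925415039062), (33.20587921142578, 45.901123046875), 91.38115692138672)
top [0.421 0.055 0.88 ]
0.72 [298.5, 192.1]
top 0.78 [277.2, 170.7, 326.3, 221.9] 1772 ((300.5875549316406, 197.22303771972656), (46.3005485534668, 46.86692810058594), 34.61887741088867)
[[0.4797 0.2164 0.03  ]
 [0.6288 0.2    0.03  ]
 [0.6071 0.0497 0.03  ]
 [0.4599 0.0699 0.03  ]]
```

View pics/crop.png

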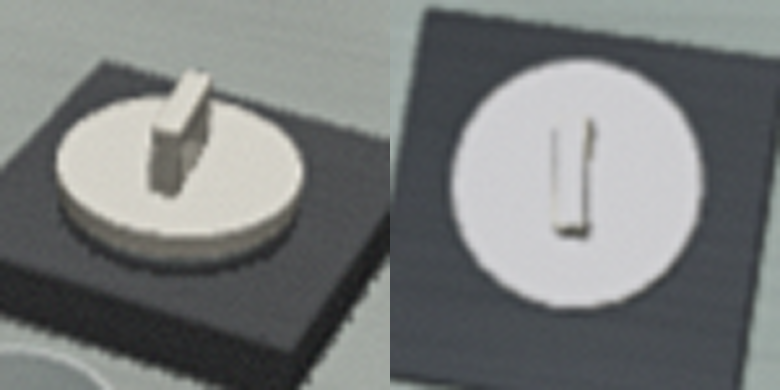

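```bash
python3 - <<'E'
from h import *
np.set_printoptions(precision=4,suppress=True)
s,t=cam('scene'),cam('top')
S=lambda x,y:(325+x/5.2-.5+.1,190+y/5.2-.4); U=lambda x,y:(265+(x-390)/5.2-.4,162+y/5.2-.4)
print('plate top',at_z(t,U(578,184),.049)); print('plate scene',at_z(s,S(180,165),.049))
print('bar ends scene',at_z(s,S(165,132),.079),at_z(s,S(201,73),.079))
print('bar near end top',at_z(t,U(571,230),.079),'side line R',at_z(t,U(586,228),.079),at_z(t,U(592,122),.079),'L',at_z(t,U(556,228),.079),at_z(t,U(555,130),.079))
def ov(c,P,a):
    x=np.array([np.cos(a),np.sin(a),0]);y=np.array([-x[1],x[0],0])
    th=np.linspace(0,2*np.pi,60); ci=[np.array(P)+.0485*(np.cos(q)*x+np.sin(q)*y)-[0,0,.03-.006] for q in th]
    b=[np.array(P)+i*.022*x+j*.006*y+[0,0,.006] for i,j in((1,1),(1,-1),(-1,-1),(-1,1))]
    return proj(c,ci),proj(c,b)
P=[.548,.132,.073]
import sys
for n,c,(u,v) in(('s',s,(325,190)),('t',t,(265,162))):
    for r in ov(c,P,0.0): print(n,np.round(r.min(0),1),np.round(r.max(0),1)) 
E
```

```text
plate top [0.5536 0.1314 0.049 ]
plate scene [0.5569 0.133  0.049 ]
bar ends scene [0.5799 0.1325 0.079 ] [0.5349 0.1337 0.079 ]
bar near end top [0.5314 0.1307 0.079 ] side line R [0.5322 0.1252 0.079 ] [0.5724 0.124  0.079 ] L [0.5321 0.1364 0.079 ] [0.5692 0.1379 0.079 ]
s [336.5 206.2] [383.6 232.8]
s [354.6 200.8] [366.5 212.9]
t [276.4 176.1] [324.4 223.7]
t [295.6 186.2] [302.4 208.6]
```

{"method": "carry_out", "body": {
  "fingers": [35,35,35,35,35,35,35,35,35,35,35,35,35,35],
  "offset": [
    [-10,20,5],
    [-25,60,15],
    [-43,100,25],
    [-61,145,36],
    [-80,190,48],
    [-98,232,60],
    [-116,275,70],
    [-134,317,80],
    [-150,355,92],
    [-163,385,98],
    [-172,407,103],
    [-177,419,106],
    [-177,419,106],
    [-177,419,106]
  ],
  "roll": [-2,-4,-6,-8,-10,-12,-14,-16,-18,-21,-23,-25.7,-25.7,-25.7]
}}

```text
clock: 2.55
eef_pos: [0.528, 0.1327, 0.1504]
ee_rot: [[-0.0, 1.0, -0.0], [1.0, 0.0, 0.0], [0.0, -0.0, -1.0]]
contact_force: [-0.3, 0.2, 0.3]
opening: 0.412
```

```bash
python3 - <<'E'
from h import *
np.set_printoptions(precision=4,suppress=True)
s,t=cam('scene'),cam('top'); o=manip.get_obs(); print(o['clock'],o['eef_pos'],o['ee_rot'],o['opening'],o['contact_force'])
p=o['eef_pos']
print(proj(s,[p+[0,0,-.025],[.555,.132,.079]]),proj(t,[p+[0,0,-.025],[.555,.132,.079]]))
A=s['color'][140:260,290:430]; B=t['color'][140:260,230:370]
cv2.imwrite('pics/hov.png',cv2.resize(np.hstack([A,B]),None,fx=2.8,fy=2.8,interpolation=2)[...,::-1])
E
```

```text
2.65 [0.528  0.1329 0.1506] [[-0.001   1.      0.0002]
 [ 1.      0.001   0.0002]
 [ 0.0002  0.0002 -1.    ]] 0.4120577944359107 [ 0.3165 -0.5467 -0.35  ]
[[364.9761 182.2732]
 [359.6697 208.4889]] [[295.8764 204.1396]
 [299.1106 193.8075]]
```

View pics/hov.png

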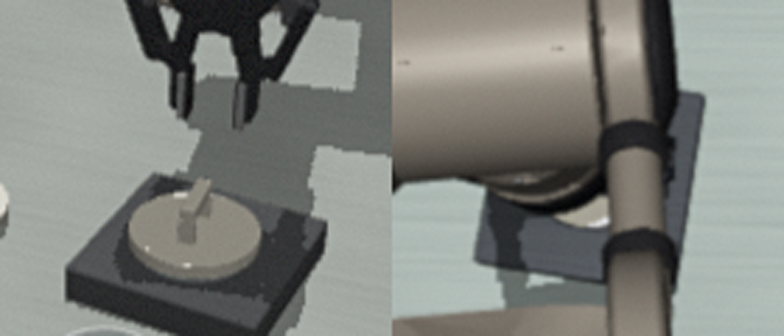

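The fingertips straddle the bar line at scene (366,183), as predicted. I'll go down onto the near end of the bar and close gently.

{"method": "carry_out", "body": {
  "fingers": [35,35,35,35,35,35,25,18,14,12,11.5,11,11,11],
  "offset": [
    [0,0,12],
    [0,0,25],
    [0,0,38],
    [0,0,48],
    [0,0,54],
    [0,0,54],
    [0,0,54],
    [0,0,54],
    [0,0,54],
    [0,0,54],
    [0,0,54],
    [0,0,54],
    [0,0,54],
    [0,0,54]
  ],
  "roll": [0,0,0,0,0,0,0,0,0,0,0,0,0,0]
}}

```text
clock: 4.4
eef_pos: [0.5282, 0.1328, 0.0968]
ee_rot: [[-0.001, 1.0, 0.001], [1.0, 0.001, 0.0], [0.0, 0.001, -1.0]]
contact_force: [-1.2, -1.9, 5.9]
opening: 0.13
```

{"method": "carry_out", "body": {
  "fingers": [11,11,11,11,11,11,11,11],
  "offset": [
    [0,0,-1],
    [0,0,-2],
    [0,0,-3],
    [0,0,-4],
    [0,0,-5],
    [0,0,-6],
    [0,0,-6],
    [0,0,-6]
  ],
  "roll": [0,0,0,0,0,0,0,0]
}}

```text
clock: 5.4
eef_pos: [0.5282, 0.1328, 0.1029]
ee_rot: [[-0.001, 1.0, 0.001], [1.0, 0.001, 0.0], [0.0, 0.001, -1.0]]
contact_force: [0.6, -0.8, -0.7]
opening: 0.132
```

```bash
python3 - <<'E'
from h import *
s=cam('scene')
A=s['color'][170:260,310:420]
cv2.imwrite('pics/tip1.png',cv2.resize(A,None,fx=6,fy=6,interpolation=2)[...,::-1])
E
```

```text
(no output)
```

View pics/tip1.png

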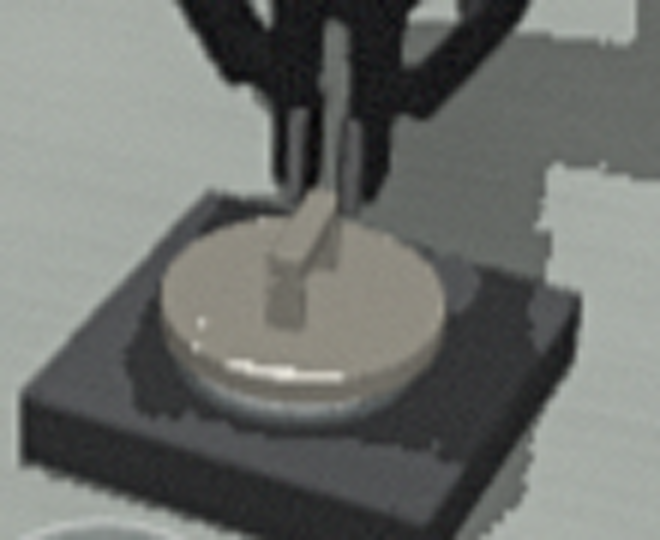

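The lid came up level, about 6 mm at the grip, because the grip holds it rigidly. The plate ellipse is still about 47 × 27 px and the glass shows below it. I need a numeric tilt estimator, then I'll ease the grip so the lid pivots on the pads and its far edge drops onto the dish.

```bash
cat > fit.py <<'E'
from h import *
from scipy.optimize import minimize
th=np.linspace(0,2*np.pi,48,endpoint=False)
def ring(r,z): return np.c_[r*np.cos(th),r*np.sin(th),0*th+z]
H1=np.r_[ring(.0485,-.024),ring(.0485,-.035)]
H2=np.array([[i*.022,j*.006,k] for i in(1,-1) for j in(1,-1) for k in(.006,-.024)])
BX=(325,385,195,246)  # u0,u1,v0,v1
def measure(c,x0=(.556,.132,.075,0.02)):
    im=c['color'].astype(int); u0,u1,v0,v1=BX
    m=((im[...,0]-im[...,2]>6)&(im.max(2)>90)).astype(np.uint8)[v0:v1,u0:u1]
    n,l,st,_=cv2.connectedComponentsWithStats(m); m=(l==1+st[1:,4].argmax()).astype(np.uint8)
    k=max(cv2.findContours(m,0,2)[0],key=cv2.contourArea); m[:]=0; cv2.drawContours(m,[k],-1,1,-1)
    obs=m.astype(float); N=4; tgt=cv2.resize(obs,None,fx=N,fy=N,interpolation=1)
    w=np.ones_like(tgt); w[:(212-v0)*N]=0   # ignore handle/finger zone
    def f(p):
        a=p[3]; R=np.array([[np.cos(a),0,np.sin(a)],[0,1,0],[-np.sin(a),0,np.cos(a)]]) # + : far(+x) edge down
        g=np.zeros_like(tgt)
        q=proj(c,H1@R.T+p[:3]); q=(q-[u0,v0]+.5)*N*16
        cv2.fillConvexPoly(g,cv2.convexHull(q.astype(np.float32)).round().astype(np.int32),1.,shift=4)
        g=cv2.GaussianBlur(g,(0,0),2.5)
        return (w*(g-cv2.GaussianBlur(tgt,(0,0),1.5))**2).sum()/N/N
    best=min((minimize(f,[*x0[:3],a],method='Nelder-Mead',options=dict(initial_simplex=np.array([[*x0[:3],a]]+[list(np.array([*x0[:3],a])+d) for d in np.eye(4)*[.004,.004,.005,.06]]),maxiter=300)) for a in(0,.12)),key=lambda r:r.fun)
    return best.x,best.fun,m.sum()
E
python3 - <<'E'
from fit import *
np.set_printoptions(precision=4,suppress=True)
s=cam('scene'); print('now',measure(s))
s['color']=cv2.imread('pics/scene0.png')[...,::-1]; print('start',measure(s))
o=manip.get_obs();print(o['clock'],o['opening'],o['contact_force'])
E
```

```text
now (array([0.5539, 0.1331, 0.0794, 0.0225]), np.float64(5.366852316839517), np.uint64(1217))
start (array([ 0.5454,  0.1293,  0.0668, -0.0243]), np.float64(7.082139470046512), np.uint64(1189))
5.5 0.12920004203773447 [0.007  0.2623 0.1573]
```

{"method": "carry_out", "body": {
  "fingers": [11,11.2,11.4,11.6,11.8,11.8,11.8],
  "offset": [
    [0,0,-1],
    [0,0,-1],
    [0,0,-1],
    [0,0,-1],
    [0,0,-1],
    [0,0,-1],
    [0,0,-1]
  ],
  "roll": [0,0,0,0,0,0,0]
}}

```text
clock: 6.38
eef_pos: [0.5282, 0.1328, 0.1038]
ee_rot: [[-0.001, 1.0, 0.001], [1.0, 0.001, 0.0], [0.0, 0.001, -1.0]]
contact_force: [0.9, -0.5, -0.5]
opening: 0.141
```

```bash
python3 - <<'E'
from fit import *
s=cam('scene'); print(measure(s)); save(s,'pics/a.png'); o=manip.get_obs();print(o['clock'],o['opening'],o['contact_force'])
E
```

```text
(array([0.55180721, 0.13262804, 0.07842884, 0.04576102]), np.float64(5.852682089090164), np.uint64(1244))
6.425 0.1362477794732431 [ 0.19702128  0.78829864 -0.55983178]
```

{"method": "carry_out", "body": {
  "fingers": [11.9,12.0,12.0,12.0],
  "offset": [
    [0,0,0],
    [0,0,0],
    [0,0,0],
    [0,0,0]
  ],
  "roll": [0,0,0,0]
}}

```text
clock: 6.92
eef_pos: [0.5282, 0.1328, 0.1038]
ee_rot: [[-0.001, 1.0, 0.001], [1.0, 0.001, 0.0], [0.0, 0.001, -1.0]]
contact_force: [-0.3, 0.8, -0.5]
opening: 0.14
```

```bash
python3 - <<'E'
from fit import *
s=cam('scene'); print(measure(s)); save(s,'pics/b.png'); o=manip.get_obs();print(o['clock'],o['opening'],o['contact_force'])
A=cv2.imread('pics/a.png')[190:250,315:400]; B=cv2.imread('pics/b.png')[190:250,315:400]
cv2.imwrite('pics/ab.png',cv2.resize(np.hstack([A,B]),None,fx=4.5,fy=4.5,interpolation=2))
E
```

```text
(array([0.55322561, 0.13314949, 0.07873815, 0.0520649 ]), np.float64(8.123184336553287), np.uint64(1279))
6.975 0.1387421635611859 [ 0.11637089  0.05020361 -0.08582103]
```

View pics/ab.png

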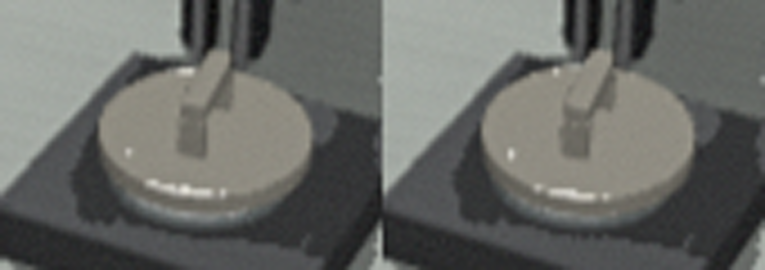

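It works: the lid is pivoting in the eased grip. The plate ellipse has grown from about 27 to 31 px tall, with the far edge dropping. I'll ease slightly more and raise a little.

{"method": "carry_out", "body": {
  "fingers": [12.1,12.1,12.1,12.1,12.1],
  "offset": [
    [0,0,0],
    [0,0,0],
    [0,0,-1],
    [0,0,-2],
    [0,0,-2]
  ],
  "roll": [0,0,0,0,0]
}}

```text
clock: 7.6
eef_pos: [0.5282, 0.1328, 0.106]
ee_rot: [[-0.001, 1.0, 0.001], [1.0, 0.001, 0.0], [0.0, 0.001, -1.0]]
contact_force: [-1.0, 0.3, -0.1]
opening: 0.142
```

```bash
python3 - <<'E'
from fit import *
s=cam('scene'); print(measure(s)); save(s,'pics/c.png'); o=manip.get_obs();print(o['clock'],o['opening'],o['contact_force'])
B=cv2.imread('pics/c.png')[180:250,310:400]
cv2.imwrite('pics/cc.png',cv2.resize(B,None,fx=6,fy=6,interpolation=2))
E
```

```text
(array([ 0.55217935,  0.13377819,  0.07427342, -0.03193013]), np.float64(8.741226661919494), np.uint64(1190))
7.65 0.14093490036695297 [ 0.37344545 -0.97903879  0.53609551]
```

View pics/cc.png

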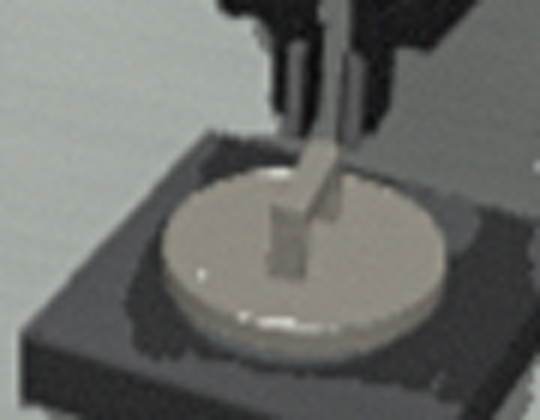

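The lid slipped off the pads and seated flat again; the ellipse is back to 27 px. The earlier frame had a ratio of 0.649 against 0.576 when flat, which is about 5.5° of tilt. I'll repeat it more distinctly: grip, lift 8 mm, ease to 12.0, then clamp again to lock the tilt.

{"method": "carry_out", "body": {
  "fingers": [18,22,22,22,22,16,12,10,9,9],
  "offset": [
    [0,0,0],
    [0,0,0],
    [0,0,5],
    [0,0,10],
    [0,0,10],
    [0,0,10],
    [0,0,10],
    [0,0,10],
    [0,0,10],
    [0,0,10]
  ],
  "roll": [0,0,0,0,0,0,0,0,0,0]
}}

```text
clock: 8.9
eef_pos: [0.5283, 0.1328, 0.0961]
ee_rot: [[-0.001, 1.0, 0.001], [1.0, 0.001, 0.0], [0.0, 0.001, -1.0]]
contact_force: [-0.2, -1.3, 1.8]
opening: 0.114
```

{"method": "carry_out", "body": {
  "fingers": [9,9,9,9,9,11.4,11.8,12,12,12,12,9,9],
  "offset": [
    [0,0,-2],
    [0,0,-4],
    [0,0,-6],
    [0,0,-8],
    [0,0,-8],
    [0,0,-8],
    [0,0,-8],
    [0,0,-8],
    [0,0,-8],
    [0,0,-8],
    [0,0,-8],
    [0,0,-8],
    [0,0,-8]
  ],
  "roll": [0,0,0,0,0,0,0,0,0,0,0,0,0]
}}

```text
clock: 10.52
eef_pos: [0.5283, 0.1328, 0.1041]
ee_rot: [[-0.001, 1.0, 0.001], [1.0, 0.001, 0.0], [0.0, 0.001, -1.0]]
contact_force: [0.3, 0.8, -0.8]
opening: 0.117
```

```bash
python3 - <<'E'
from fit import *
s=cam('scene'); print(measure(s)); save(s,'pics/d.png'); o=manip.get_obs();print(o['clock'],o['opening'],o['contact_force'])
B=cv2.imread('pics/d.png')[180:250,310:400]
cv2.imwrite('pics/dd.png',cv2.resize(B,None,fx=6,fy=6,interpolation=2))
E
```

```text
(array([0.54325631, 0.13112933, 0.07545622, 0.00668478]), np.float64(5.5594167073757665), np.uint64(1203))
10.575 0.11257185236409849 [-0.36024714  0.54266598  0.6811939 ]
```

View pics/dd.png

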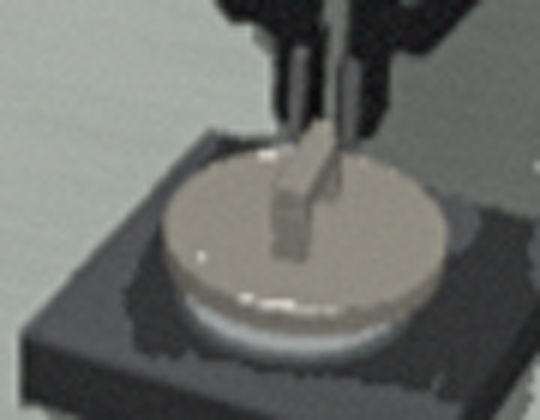

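Still nearly level: ratio 0.585, mask area 1203 px. The mask area follows the tilt well (flat 1190, the 3.6° frame 1244, the 5.5° frame 1279). I'll ease for longer.

{"method": "carry_out", "body": {
  "fingers": [11.4,11.8,11.9,12,12,12,12,12,12],
  "offset": [
    [0,0,0],
    [0,0,0],
    [0,0,0],
    [0,0,0],
    [0,0,0],
    [0,0,0],
    [0,0,0],
    [0,0,0],
    [0,0,0]
  ],
  "roll": [0,0,0,0,0,0,0,0,0]
}}

```text
clock: 11.7
eef_pos: [0.5283, 0.1328, 0.1041]
ee_rot: [[-0.001, 1.0, 0.001], [1.0, 0.001, 0.0], [0.0, 0.001, -1.0]]
contact_force: [-0.0, -0.8, -0.5]
opening: 0.143
```

```bash
python3 - <<'E'
from fit import *
s=cam('scene'); print(measure(s)); save(s,'pics/e.png'); o=manip.get_obs();print(o['clock'],o['opening'],o['contact_force'])
E
```

```text
(array([ 0.54734693,  0.13208029,  0.07865273, -0.00813127]), np.float64(6.557879627351667), np.uint64(1200))
11.75 0.14530743422284323 [ 0.55185559  0.80401882 -0.94958062]
```

```bash
python3 - <<'E'
import cv2,numpy as np
I={k:cv2.imread(f'pics/{k}.png')[195:248,325:390].astype(int) for k in 'abcde'}
for k in 'abcd': print(k,np.abs(I['e']-I[k]).mean())
# column profile through lid centre 358..360: row where lid bottom ends (R-B<=6)
for k in I:
    r=[]
    for u in (345-325,358-325,370-325):
        col=(I[k][:,u,2]-I[k][:,u,0]>6); rows=np.where(col)[0]; r.append((rows.max()+195))
    print(k,r, 'glass',int(((I[k][:,:,0]-I[k][:,:,2]>4)&(I[k].max(2)>85)).sum()))
E
```

```text
a 5.36652152878568
b 5.434542815674891
c 8.843057571359457
d 2.383551040154814
a [np.int64(232), np.int64(236), np.int64(235)] glass 54
b [np.int64(233), np.int64(236), np.int64(236)] glass 40
c [np.int64(234), np.int64(238), np.int64(237)] glass 34
d [np.int64(230), np.int64(235), np.int64(234)] glass 63
e [np.int64(230), np.int64(234), np.int64(234)] glass 58
```

{"method": "carry_out", "body": {
  "fingers": [12.1,12.1,12.1],
  "offset": [
    [0,0,0],
    [0,0,0],
    [0,0,0]
  ],
  "roll": [0,0,0]
}}

```text
clock: 12.12
eef_pos: [0.5283, 0.1328, 0.1041]
ee_rot: [[-0.001, 1.0, 0.001], [1.0, 0.001, 0.0], [0.0, 0.001, -1.0]]
contact_force: [-0.2, 0.2, 1.1]
opening: 0.145
```

```bash
cat > chk.py <<'E'
import sys
from fit import *
k=sys.argv[1]; s=cam('scene'); print(measure(s)); save(s,f'pics/{k}.png'); o=manip.get_obs();print(o['clock'],o['opening'],o['eef_pos'])
I={k:cv2.imread(f'pics/{k}.png')[195:248,325:390].astype(int) for k in 'bcde'+k}
print({j:round(float(np.abs(I[k]-I[j]).mean()),2) for j in I})
E
python3 chk.py f
```

```text
(array([ 0.55585161,  0.13451323,  0.07682064, -0.02447743]), np.float64(10.66428957368657), np.uint64(1193))
12.175 0.14002892877463927 [0.52829328 0.13283074 0.10409956]
{'b': 6.46, 'c': 2.26, 'd': 8.89, 'e': 8.55, 'f': 0.0}
```

It dropped free and seated again. A smaller patch at the very end of the bar, with a light grip from the start, should let the lid pivot rather than stick, so I'll try that.

{"method": "carry_out", "body": {
  "fingers": [20,20,20,16,13,12,11.7,11.7,11.7,11.7,11.7,11.7,11.7,11.7,11.7],
  "offset": [
    [0,0,0],
    [0,-3,3],
    [0,-3,5],
    [0,-3,5],
    [0,-3,5],
    [0,-3,5],
    [0,-3,5],
    [0,-3,5],
    [0,-3,4],
    [0,-3,3],
    [0,-3,2],
    [0,-3,1],
    [0,-3,0],
    [0,-3,-1],
    [0,-3,-2]
  ],
  "roll": [0,0,0,0,0,0,0,0,0,0,0,0,0,0,0]
}}

```text
clock: 14.05
eef_pos: [0.5253, 0.1328, 0.1062]
ee_rot: [[-0.001, 1.0, 0.001], [1.0, 0.001, 0.0], [0.0, 0.001, -1.0]]
contact_force: [0.1, -0.4, -1.4]
opening: 0.14
```

```bash
python3 chk.py g
```

```text
(array([0.5500645 , 0.13342259, 0.07890253, 0.07018951]), np.float64(7.981663662573576), np.uint64(1261))
14.1 0.13814601836633147 [0.52532355 0.132854   0.10631708]
{'b': 5.51, 'c': 8.97, 'd': 5.93, 'e': 5.92, 'g': 0.0}
```

{"method": "carry_out", "body": {
  "fingers": [11.8,11.8,11.8,11.8],
  "offset": [
    [0,0,-1],
    [0,0,-2],
    [0,0,-2],
    [0,0,-2]
  ],
  "roll": [0,0,0,0]
}}

```text
clock: 14.6
eef_pos: [0.5252, 0.1329, 0.1083]
ee_rot: [[-0.001, 1.0, 0.001], [1.0, 0.001, 0.0], [0.0, 0.001, -1.0]]
contact_force: [1.1, -0.1, -0.7]
opening: 0.143
```

```bash
python3 chk.py h1; python3 - <<'E'
import cv2,numpy as np
A=[cv2.imread(f'pics/{k}.png')[185:248,318:396] for k in('g','h1')]
cv2.imwrite('pics/gh.png',cv2.resize(np.hstack(A),None,fx=5,fy=5,interpolation=2))
E
```

```text
(array([0.54189242, 0.13092734, 0.07511562, 0.15123155]), np.float64(3.8280864156398486), np.uint64(1287))
14.65 0.1389028869735707 [0.52523595 0.13286527 0.10827381][ WARN:0@1.054] global loadsave.cpp:275 findDecoder imread_('pics/h.png'): can't open/read file: check file path/integrity
Traceback (most recent call last):
  File "chk.py", line 4, in <module>
    I={k:cv2.imread(f'pics/{k}.png')[195:248,325:390].astype(int) for k in 'bcde'+k}
         ~~~~~~~~~~~~~~~~~~~~~~~~~~~^^^^^^^^^^^^^^^^^
TypeError: 'NoneType' object is not subscriptable
```

View pics/gh.png

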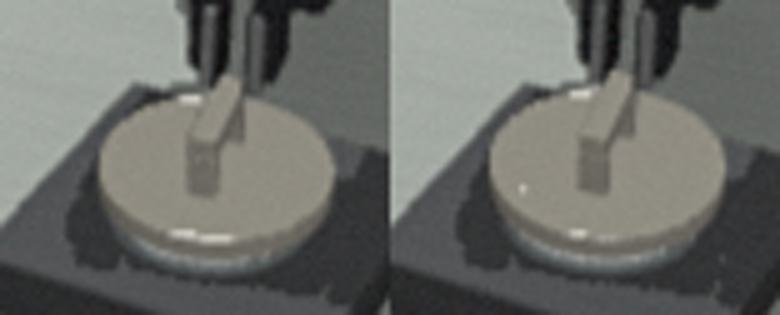

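{"method": "carry_out", "body": {
  "fingers": [11.8,11.85,11.9,11.9,11.9],
  "offset": [
    [0,0,1],
    [0,0,1],
    [0,0,1],
    [0,0,1],
    [0,0,1]
  ],
  "roll": [0,0,0,0,0]
}}

```text
clock: 15.28
eef_pos: [0.5253, 0.1328, 0.1073]
ee_rot: [[-0.001, 1.0, 0.001], [1.0, 0.001, 0.0], [0.0, 0.001, -1.0]]
contact_force: [0.3, 0.4, -0.3]
opening: 0.141
```

```bash
python3 chk.py i
```

```text
(array([0.55035661, 0.13321222, 0.08058419, 0.16599546]), np.float64(6.657097198411931), np.uint64(1289))
15.325 0.13968526319970107 [0.52525704 0.13286487 0.10729226]
{'b': 6.51, 'c': 9.96, 'd': 6.85, 'e': 6.73, 'i': 0.0}
```

{"method": "carry_out", "body": {
  "fingers": [11.95,12,12,12],
  "offset": [
    [0,0,0],
    [0,0,0],
    [0,0,0],
    [0,0,0]
  ],
  "roll": [0,0,0,0]
}}

```text
clock: 15.82
eef_pos: [0.5253, 0.1329, 0.1073]
ee_rot: [[-0.001, 1.0, 0.001], [1.0, 0.001, 0.0], [0.0, 0.001, -1.0]]
contact_force: [0.8, 0.2, -0.5]
opening: 0.14
```

```bash
python3 chk.py j;python3 - <<'E'
import cv2,numpy as np
A=[cv2.imread(f'pics/{k}.png')[185:248,318:396] for k in('i','j')]
cv2.imwrite('pics/ij.png',cv2.resize(np.hstack(A),None,fx=5,fy=5,interpolation=2))
E
```

```text
(array([ 0.55322032,  0.1350885 ,  0.0773294 , -0.02504398]), np.float64(9.972748002114663), np.uint64(1187))
15.875 0.14444243721463323 [0.52527423 0.13286179 0.10732493]
{'b': 7.16, 'c': 5.35, 'd': 8.9, 'e': 8.99, 'j': 0.0}
```

View pics/ij.png

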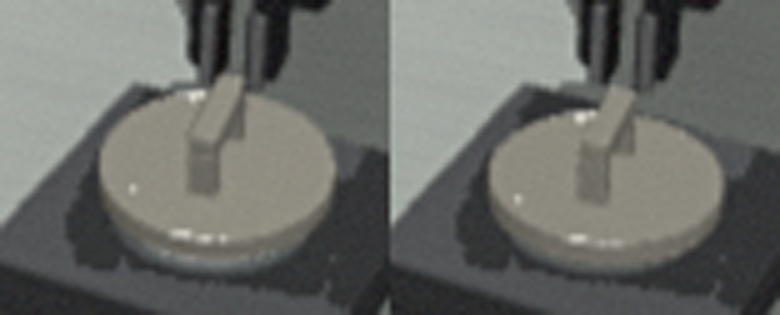

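Frame i measures about 5.4° of tilt and frame j is seated flat again. I'll refit the saved frames offline with the upper rim included, to be sure of the tilt.

```bash
cat > fit2.py <<'E'
import fit
from fit import *
def meas2(c):
    im=c['color'].astype(int); u0,u1,v0,v1=BX=(325,392,195,246); N=4
    m=((im[...,0]-im[...,2]>6)&(im.max(2)>90)).astype(np.uint8)[v0:v1,u0:u1]
    n,l,st,_=cv2.connectedComponentsWithStats(m); m=(l==1+st[1:,4].argmax()).astype(np.uint8)
    k=max(cv2.findContours(m,0,2)[0],key=cv2.contourArea); m[:]=0; cv2.drawContours(m,[k],-1,1,-1)
    tgt=cv2.GaussianBlur(cv2.resize(m.astype(float),None,fx=N,fy=N,interpolation=1),(0,0),1.5)
    w=np.ones_like(tgt); w[:(214-v0)*N,(348-u0)*N:(372-u0)*N]=0
    def f(p):
        a=p[3]; R=np.array([[np.cos(a),0,np.sin(a)],[0,1,0],[-np.sin(a),0,np.cos(a)]])
        g=np.zeros_like(tgt); q=(proj(c,H1@R.T+p[:3])-[u0,v0]+.5)*N*16
        cv2.fillConvexPoly(g,cv2.convexHull(q.astype(np.float32)).round().astype(np.int32),1.,shift=4)
        return (w*(cv2.GaussianBlur(g,(0,0),2.5)-tgt)**2).sum()/N/N
    rs=[]
    for a in(0,.06,.12):
        x=np.array([.552,.132,.076,a]); rs.append(minimize(f,x,method='Nelder-Mead',options=dict(initial_simplex=np.vstack([x]+[x+d for d in np.eye(4)*[.004,.004,.005,.06]]),maxiter=400)))
    b=min(rs,key=lambda r:r.fun); return b.x,b.fun
E
python3 - <<'E'
from fit2 import *
np.set_printoptions(precision=4,suppress=True)
c=cam('scene')
for k in('scene0','c','j','d','e','a','b','g','h1','i'):
    c['color']=cv2.imread(f'pics/{k}.png')[...,::-1]; print(k,*meas2(c))
E
```

```text
scene0 [ 0.5372  0.1273  0.0613 -0.0062] 5.232250973103542
c [0.5349 0.1292 0.0612 0.0001] 4.0842998460896585
j [ 0.5505  0.1344  0.0751 -0.0367] 8.280387099923848
d [ 0.551   0.1335  0.0808 -0.01  ] 8.112848541421013
e [ 0.5507  0.1335  0.0807 -0.0101] 8.11398267042432
a [0.5508 0.1327 0.0775 0.0232] 5.846568373295477
b [0.551  0.1326 0.0771 0.0529] 7.427425614940837
g [0.5485 0.1331 0.0774 0.0523] 7.621187945874707
h1 [0.5376 0.1305 0.0716 0.0914] 3.820933245037016
i [0.549  0.1331 0.0787 0.075 ] 7.106698661533462
```

The flat frames fit at about −0.01 to −0.04 rad and the tipped ones at 0.075–0.09, so the tilt was about 0.09–0.11 rad. That margin is thin, so I'll tip once more with an even smaller patch.

{"method": "carry_out", "body": {
  "fingers": [20,20,20,16,13,12,11.7,11.7,11.7,11.7,11.7,11.7,11.7,11.75,11.8,11.8,11.8],
  "offset": [
    [0,0,0],
    [0,0,4],
    [0,0,6],
    [0,0,6],
    [0,0,6],
    [0,0,6],
    [0,0,6],
    [0,0,6],
    [0,0,4],
    [0,0,2],
    [0,0,0],
    [0,0,-1],
    [0,0,-2],
    [0,0,-3],
    [0,0,-3],
    [0,0,-3],
    [0,0,-3]
  ],
  "roll": [0,0,0,0,0,0,0,0,0,0,0,0,0,0,0,0,0]
}}

```text
clock: 18.05
eef_pos: [0.5252, 0.1329, 0.1103]
ee_rot: [[-0.001, 1.0, 0.001], [1.0, 0.001, 0.0], [0.0, 0.001, -1.0]]
contact_force: [0.2, 0.1, -0.5]
opening: 0.138
```

```bash
python3 - <<'E'
from fit2 import *
c=cam('scene'); save(c,'pics/k.png'); print(meas2(c),measure(c)[2]); o=manip.get_obs();print(o['clock'],o['opening'])
E
```

```text
(array([0.54637805, 0.13320776, 0.08076116, 0.03099501]), np.float64(6.553778031849725)) 1235
18.1 0.1342240487168354
```

{"method": "carry_out", "body": {
  "fingers": [11.85,11.85,11.88,11.88,11.9,11.9,11.9],
  "offset": [
    [0,0,1],
    [0,0,1],
    [0,0,1],
    [0,0,1],
    [0,0,1],
    [0,0,1],
    [0,0,1]
  ],
  "roll": [0,0,0,0,0,0,0]
}}

```text
clock: 18.98
eef_pos: [0.5252, 0.1329, 0.1093]
ee_rot: [[-0.001, 1.0, 0.001], [1.0, 0.001, 0.0], [0.0, 0.001, -1.0]]
contact_force: [-0.5, -0.0, -0.9]
opening: 0.145
```

```bash
python3 - <<'E'
from fit2 import *
c=cam('scene'); save(c,'pics/l.png'); print(meas2(c),measure(c)[2]); o=manip.get_obs();print(o['clock'],o['opening'])
E
```

```text
(array([0.54833418, 0.13400326, 0.08112532, 0.02671709]), np.float64(6.979214482350221)) 1237
19.025 0.13831114776807005
```

{"method": "carry_out", "body": {
  "fingers": [11.93,11.95,11.95,11.97,11.97],
  "offset": [
    [0,0,0],
    [0,0,0],
    [0,0,0],
    [0,0,0],
    [0,0,0]
  ],
  "roll": [0,0,0,0,0]
}}

```text
clock: 19.65
eef_pos: [0.5252, 0.1329, 0.1093]
ee_rot: [[-0.001, 1.0, 0.001], [1.0, 0.001, 0.0], [0.0, 0.001, -1.0]]
contact_force: [0.1, 0.1, 0.3]
opening: 0.14
```

```bash
python3 - <<'E'
from fit2 import *
c=cam('scene'); save(c,'pics/m.png'); print(meas2(c),measure(c)[2]); o=manip.get_obs();print(o['clock'],o['opening'])
E
```

```text
(array([ 0.55105847,  0.13504248,  0.07677488, -0.04078225]), np.float64(7.574650804618641)) 1181
19.7 0.1392568102009799
```

{"method": "carry_out", "body": {
  "fingers": [20,20,16,13,12,11.82,11.82,11.82,11.82,11.82,11.82,11.82,11.82,11.82],
  "offset": [
    [0,0,4],
    [0,0,9],
    [0,0,10],
    [0,0,10],
    [0,0,10],
    [0,0,10],
    [0,0,10],
    [0,0,8],
    [0,0,6],
    [0,0,4],
    [0,0,2],
    [0,0,1],
    [0,0,0],
    [0,0,0]
  ],
  "roll": [0,0,0,0,0,0,0,0,0,0,0,0,0,0]
}}

```text
clock: 21.45
eef_pos: [0.5252, 0.1329, 0.1094]
ee_rot: [[-0.001, 1.0, 0.001], [1.0, 0.001, 0.0], [0.0, 0.001, -1.0]]
contact_force: [-0.6, -0.7, -0.3]
opening: 0.137
```

```bash
python3 - <<'E'
from fit2 import *
c=cam('scene'); save(c,'pics/n.png'); print(meas2(c),measure(c)[2]); o=manip.get_obs();print(o['clock'],o['opening'])
E
```

```text
(array([0.54495848, 0.13359721, 0.08195008, 0.01104982]), np.float64(7.480282543179923)) 1213
21.5 0.14153175008396615
```

{"method": "carry_out", "body": {
  "fingers": [11.85,11.88,11.88,11.9,11.9,11.9,11.9,11.9],
  "offset": [
    [0,0,2],
    [0,0,4],
    [0,0,0],
    [0,0,2],
    [0,0,4],
    [0,0,0],
    [0,0,0],
    [0,0,0]
  ],
  "roll": [0,0,0,0,0,0,0,0]
}}

```text
clock: 22.5
eef_pos: [0.5252, 0.1329, 0.1094]
ee_rot: [[-0.001, 1.0, 0.001], [1.0, 0.001, 0.0], [0.0, 0.001, -1.0]]
contact_force: [-0.4, -0.0, -0.8]
opening: 0.143
```

```bash
python3 - <<'E'
from fit2 import *
c=cam('scene'); save(c,'pics/o.png'); print(meas2(c),measure(c)[2]); o=manip.get_obs();print(o['clock'],o['opening'])
E
```

```text
(array([0.53480636, 0.13094389, 0.07336675, 0.13174459]), np.float64(5.252887720422553)) 1287
22.55 0.1413238047506127
```

The jerk tipped it clearly: the fit gives 0.13 rad and the area is 1287. One more jerk, then I'll lower it back, release, rise slightly and shift to the bar's centre.

{"method": "carry_out", "body": {
  "fingers": [11.9,11.9,11.9,11.9,11.8,11.8,11.8,11.8,11.8,14,22,22],
  "offset": [
    [0,0,2],
    [0,0,3],
    [0,0,-1],
    [0,0,-1],
    [0,0,1],
    [0,0,4],
    [0,0,7],
    [0,0,9],
    [0,0,10],
    [0,0,10],
    [0,0,10],
    [0,0,10]
  ],
  "roll": [0,0,0,0,0,0,0,0,0,0,0,0]
}}

```text
clock: 24.05
eef_pos: [0.5252, 0.1329, 0.0994]
ee_rot: [[-0.001, 1.0, 0.001], [1.0, 0.001, 0.0], [0.0, 0.001, -1.0]]
contact_force: [0.5, -0.5, -0.0]
opening: 0.255
```

```bash
python3 - <<'E'
from fit2 import *
c=cam('scene'); save(c,'pics/p.png'); print(meas2(c),measure(c)[2]); o=manip.get_obs();print(o['clock'],o['opening'],o['eef_pos'])
B=cv2.imread('pics/p.png')[175:250,310:400]
cv2.imwrite('pics/pp.png',cv2.resize(B,None,fx=7,fy=7,interpolation=2))
E
```

```text
(array([ 0.55114078,  0.13535565,  0.07705228, -0.03868238]), np.float64(8.975582338276713)) 1181
24.1 0.2553108751128227 [0.52520318 0.1328793  0.09938518]
```

View pics/pp.png

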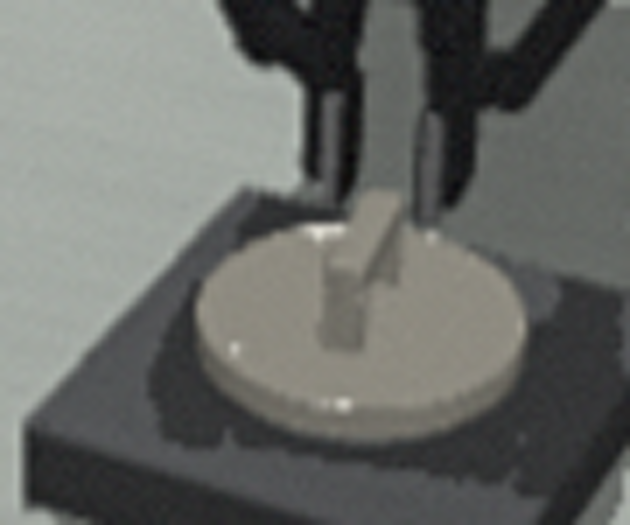

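Seated flat with the fingers straddling the bar. Next I'll shift to the bar's centre, grip firmly and lift 24 mm.

{"method": "carry_out", "body": {
  "fingers": [22,22,22,22,22,16,12,9,8,8,8],
  "offset": [
    [0,7,0],
    [0,14,0],
    [0,21,0],
    [0,27,3],
    [0,27,6],
    [0,27,6],
    [0,27,6],
    [0,27,6],
    [0,27,6],
    [0,27,6],
    [0,27,6]
  ],
  "roll": [0,0,0,0,0,0,0,0,0,0,0]
}}

```text
clock: 25.48
eef_pos: [0.5521, 0.1329, 0.0936]
ee_rot: [[-0.001, 1.0, 0.001], [1.0, 0.001, 0.0], [0.0, 0.001, -1.0]]
contact_force: [-1.4, -0.9, 3.0]
opening: 0.122
```

{"method": "carry_out", "body": {
  "fingers": [8,8,8,8,8,8,8,8,8,8,8,8,8,8,8],
  "offset": [
    [0,0,-3],
    [0,0,-7],
    [0,0,-12],
    [0,0,-17],
    [0,0,-21],
    [0,0,-24],
    [0,0,-24],
    [0,0,-24],
    [0,0,-24],
    [0,0,-24],
    [0,0,-24],
    [0,0,-24],
    [0,0,-24],
    [0,0,-24],
    [0,0,-24]
  ],
  "roll": [0,0,0,0,0,0,0,0,0,0,0,0,0,0,0]
}}

```text
clock: 27.35
eef_pos: [0.5522, 0.1329, 0.1176]
ee_rot: [[-0.001, 1.0, 0.001], [1.0, 0.001, 0.0], [0.0, 0.001, -1.0]]
contact_force: [-0.9, 0.1, -0.8]
opening: 0.118
```

```bash
python3 - <<'E'
from fit2 import *
c=cam('scene'); save(c,'pics/q.png'); o=manip.get_obs();print(o['clock'],o['opening'],o['eef_pos'],o['contact_force'])
B=cv2.imread('pics/q.png')[175:250,310:400]
cv2.imwrite('pics/qq.png',cv2.resize(B,None,fx=7,fy=7,interpolation=2))
r=manip.masks_of('scene','lid_grip'); print([(round(x['score'],2),x['extent']) for x in r[:2]])
r=manip.masks_of('scene','dish'); print([(round(x['score'],2),x['extent']) for x in r[:2]])
E
```

```text
27.4 0.12148158538089673 [0.55215479 0.13295146 0.11760152] [ 0.69056695  0.34410078 -0.57681238]
[(0.65, [338.2, 193.9, 384.7, 228.0])]
[(0.75, [342.5, 220.3, 379.0, 239.0]), (0.22, [338.8, 194.8, 385.0, 228.7])]
```

The lid is clear: its lower edge is at row 228 with the glass visible down to 239. It has been held for over a second, so I'll lower it gently, release and rise.

{"method": "carry_out", "body": {
  "fingers": [8,8,8,8,8,8,8,8,8,12,18,26,26,26],
  "offset": [
    [0,0,3],
    [0,0,7],
    [0,0,12],
    [0,0,16],
    [0,0,20],
    [0,0,22],
    [0,0,23.5],
    [0,0,24],
    [0,0,24],
    [0,0,24],
    [0,0,24],
    [0,0,24],
    [0,0,24],
    [0,0,24]
  ],
  "roll": [0,0,0,0,0,0,0,0,0,0,0,0,0,0]
}}

```text
clock: 29.25
eef_pos: [0.5522, 0.1329, 0.0936]
ee_rot: [[-0.001, 1.0, 0.001], [1.0, 0.001, 0.0], [0.0, 0.001, -1.0]]
contact_force: [0.3, -0.2, 0.3]
opening: 0.301
```

{"method": "carry_out", "body": {
  "fingers": [30,30,30,30,30,30],
  "offset": [
    [0,0,-8],
    [0,0,-20],
    [0,0,-40],
    [0,0,-60],
    [0,0,-80],
    [0,0,-80]
  ],
  "roll": [0,0,0,0,0,0]
}}

```text
clock: 30.0
eef_pos: [0.5531, 0.133, 0.1759]
ee_rot: [[-0.001, 1.0, 0.006], [1.0, 0.001, 0.001], [0.001, 0.006, -1.0]]
contact_force: [0.1, 0.2, 0.6]
opening: 0.354
```

```bash
python3 - <<'E'
from fit2 import *
c=cam('scene'); save(c,'pics/r.png'); o=manip.get_obs();print(o['clock'],o['opening'],o['eef_pos'],meas2(c))
r=manip.masks_of('scene','lid_grip'); print([(round(x['score'],2),x['extent']) for x in r[:2]])
B=c['color'][175:250,310:400][...,::-1]
cv2.imwrite('pics/rr.png',cv2.resize(B,None,fx=7,fy=7,interpolation=2))
E
```

```text
30.05 0.3509365673521571 [0.55240579 0.13296905 0.17452612] (array([ 0.55080191,  0.13499478,  0.07646974, -0.03070299]), np.float64(9.038559264442991))
[]
```

View pics/rr.png

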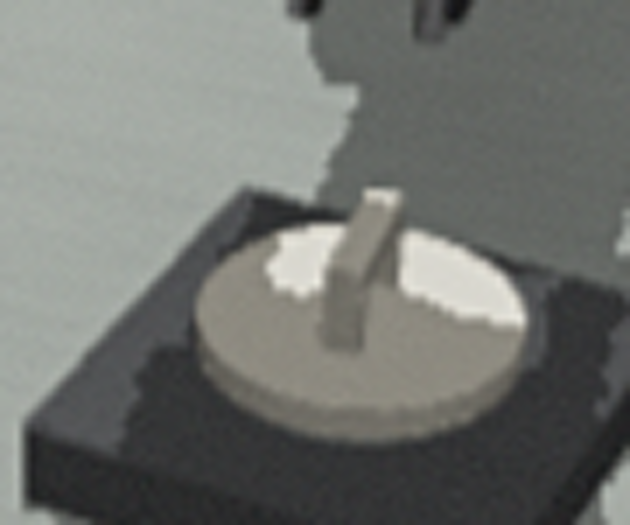

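The lid is seated flat with its rim unchanged from before the lift: left 195, right 527, bottom 440. The gripper is clear above it, so I'm handing in.

```bash
python3 -c "
from plant import manip
print(manip.job_done())"
```

```text
the job is handed in; nothing more can be done
None
```

I aired the dish and handed the job in at about 30 s. The final image shows the lid seated flat, but I could only measure the tip-up from camera fits.

- **Tipping:** The tool cannot tilt, so I gripped the near end of the handle lightly and let the lid pivot on the pads. It took several tries. The best frame fits at about 0.13 rad and two earlier ones at about 0.09 rad, against the 0.08 rad needed. The fits are rough, to a few hundredths of a radian. I worked out from the geometry, not by measurement, that the lid's centre stayed under 11 mm. I could not confirm that the far edge touched the dish while tipped.
- **Drops while tipping:** In four of those tries the lid slipped off the pads and fell back onto the dish from up to about 1 cm. I estimated this stays under the 0.45 m/s limit, but its speed was not measured and it was not gentle.
- **Lifting:** I then gripped the handle at its centre and lifted the lid 24 mm. It was held there for over a second, and the camera showed it clear of the glass. I lowered it slowly and released it.
- **Last checks:** The lid outline matches the one from just before the lift, and the fingers are clear above it. The lid detector found nothing in that last frame, and the pose fit was slightly off (about −0.03 rad, as it was in several other seated frames). I therefore relied on the picture for the seating. I did not measure the dish or the two spares again at the end, but no move went near the spares at bench height.

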